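# Move the locking divider on the pastry board to the price holder

### The job

The little divider on the wooden display board locks into a notched rail. Squeeze its steel lever against its wooden grip, keep it squeezed while you slide the divider along the rail until it stands straight behind the wooden price holder that stands on the board, then let go so that the lever springs out and the divider locks there. Leave the price holder standing where it is.

Things in the scene. Friction and masses are not known exactly. Their poses are not given: they have to be found in the camera images.
- divider_grip (a point): Squeeze point of the divider, 134 mm above the table: midway between the outer faces of its dark ribbed steel lever (front, 30 mm wide, top 14 mm higher) and wooden grip block (behind, 36 mm wide, top 26 mm higher) when squeezed. Axes: x lever to block (the squeeze), y along the rail to the left, z up. Faces: block +13 mm; lever -30 mm at rest (-35 at its top edge), -14 mm squeezed.
- divider (a joint): Slide of the divider on the notched aluminium rail of the wooden board (168 x 300 x 12 mm), m; 0 at the start, grows to the left (+y of divider_grip). Notches at -0.076, 0, 0.076, 0.152; it starts locked at 0. Let go within 6 mm of a notch, the pin slips in and centres it to 2 mm. Squeezed, it slides freely (under 2 N); with the lever out it is locked.
- lever (a joint): Squeeze lever of the divider, rad: 0 sprung out, its foot pin in a notch; 0.30 fully squeezed, at its stop (16 mm travel at divider_grip). The pin clears the rail above 0.23; resting on the rail between notches it reads about 0.22. Spring: 4 N at rest, 8 N squeezed; it returns by itself when let go.
- price_holder: Wooden block with a small black card (22 x 62 x 58 mm, 62 along the rail), loose on the board, about 67 mm in front of the rail and straight (within 5 mm) in front of one of the three free notches; a muffin and a call bell stand at the other two, none higher than 80 mm above the table. Origin: centre of its underside, 12 mm above the table; y along the rail to the left, z up.

How it is judged:
By the outcome, as a careful person would: the job done as asked, in the order asked, and still so for the second after the job is handed in, with the robot touching nothing.
It also fails if it takes over 38 s, if anything falls off the work surface, if the arm or the gripper's body presses on something with over 40 N, if the wrist force passes 120 N, or if a joint passes its speed limit or range.

### The arm

A 7-joint arm with a two-finger parallel gripper is mounted at the origin on a cart in front of the work surface, level with it; the furniture and walls round the work are solid. World frame = base frame: x ahead of the robot, y to its left, z up, the work surface at z = 0. Lengths are in mm, angles in rad, forces in N, time in s.
With the tool pointing down it reaches from about 425 to 1025 mm from the base axis. Payload 9.4 kg.
Tool frame: the origin (TCP) lies midway between the tips of the shut fingers; the grasp point (between the pads) lies 19 mm behind it; z points along the fingers, y is the line along which they close (so a half turn about z gives the same grasp; the last joint's range is limited). The gripper opens to 93 mm and grips with 3 to 60 N. Pads are 15 mm wide; open, the fingers measure 128 mm over their backs; the gripper's body (75 mm by 188 mm) begins 65 mm behind the grasp point.
Start: joints at [1.158, 0.599, -0.003, 1.599, 0.002, 0.943, -0.08], TCP at [238.895, -684.509, 218.618] pointing down, gripper open.
Joint ranges: [-2.57, 2.57], [-0.35, 1.97], [-1.29, 1.29], [0.11, 2.56], [-1.05, 4.19], [0.11, 1.86], [-2.63, 2.63]. Speed limits (rad/s): [2.22, 2.22, 3.01, 3.01, 3.14, 3.14, 3.14].

### API

Orientations are given as a unit quaternion [w, x, y, z].
In Python, from workcell import arm gives the robot as it stands.
- The arm moves only by the shell command python3 -m crank 'ROWS' [FORCE]. ROWS is JSON, a list of rows, each a list of 3 entries, a list of its own where there are three numbers: the closure, from 0 (fully open) to 1 (shut), then the shift along the tool's x, y, z in mm, then the turn, a rotation vector about the tool's x, y, z in rad. A call has 1 to 8 rows; each row shifts and turns the commanded pose from where the row before left it, along the tool's axes as they then stand; what a row does not reach is not made up. A row lasts 1/10 s, in which the tool goes at most 50 mm and 8.59 degrees, less where a joint would pass 70% of its speed; a pose out of reach is approached as far as the arm can. A call is refused whole if a number of a shift passes 50 or a number of a turn 0.15, either way. A call with a gripper value outside its range is refused whole. The fingers move at their own pace and stop on an object; FORCE is the grip in N (left out, the last holds). Time passes only in rows, so rows that do not move let the fingers close. It gives the time, the measured TCP pose, the force, the opening and the grip force at its end, in the units of the state.
- arm.get_state(): the state, without advancing time (a new reading comes with each control period).
- arm.grab_frame(name): name is "side" or "top" or "wrist"; returns the picture (384x512x3 uint8, red, green, blue); there is no depth.
- arm.camera_info(name): a dict with "K" (3x3 intrinsics, pixels), "rvec" (rotation vector, rad) and "tvec" (3), from world to camera coordinates, as OpenCV has them. Camera axes: x right, y down, z forward; pixel columns grow to the right and rows downward; lengths in mm; the calibration is good to about 2 mm. A picture is of the moment at which its call begins: read the wrist's pose just before it. camera_info takes no time and is no camera call; for the wrist camera it gives the pose at the moment of the call.
- arm.job_done(): hands the job in; it is judged then, once.
The state is a dict: "time": time; "qpos": joint angles; "joint_vel": joint speeds; "joint_torque": joint torques, N m; "tcp_pos": TCP position; "orientation": TCP orientation; "force": force on the tool from outside, world axes, zero at the start; "torque": the same for the moment, N m; "gripper_width": finger opening in mm; "grasp_force": force on a finger pad.
Only numpy, scipy, OpenCV 4.12 (cv2) and the standard library are available. Lean on these libraries where they do the work, as an engineer would, in place of code of your own. Each camera call takes 0.05 s, during which the arm holds its last target. There are 200 camera calls.

## Working session

There is one attempt and no reset: what is moved stays moved. The work goes in short steps, Python scripts to look and compute and a shell command to move; the robot and the scene stay as the last step left them, time stands still between calls to the robot, and variables do not carry over. Pictures are saved under pics/ and viewed, at most 10 in all, crops included, and the job is handed in when it is done.

```bash
mkdir -p pics; ls
python3 - <<'E'
from workcell import arm
import cv2,numpy as np
np.set_printoptions(precision=3,suppress=True)
s=arm.get_state();print(s)
for n in("side","top"):
    im=arm.grab_frame(n);cv2.imwrite(f"pics/{n}0.png",im[:,:,::-1]);i=arm.camera_info(n);print(n,i)
E
```

```text
pics
{'time': 0.0, 'qpos': array([ 1.158,  0.6  , -0.003,  1.6  ,  0.002,  0.943, -0.08 ]), 'joint_vel': array([ 0.   ,  0.002, -0.001,  0.001, -0.   , -0.001,  0.   ]), 'joint_torque': array([  0.001, -76.507,   1.497, -25.236,  -0.052,   0.017,   0.   ]), 'tcp_pos': array([ 238.734, -684.086,  217.778]), 'orientation': array([-0.001,  0.986,  0.167, -0.   ]), 'force': array([0.56 , 0.491, 0.308]), 'torque': array([-0.045, -0.012, -0.027]), 'grasp_force': 0.0, 'gripper_width': 92.98306962507934}
side {'K': array([[346.726,   0.   , 254.815],
       [  0.   , 346.726, 186.011],
       [  0.   ,   0.   ,   1.   ]]), 'rvec': array([ 0.399, -2.511,  1.51 ]), 'tvec': array([607.411, 158.907, 761.72 ])}
top {'K': array([[418.703,   0.   , 254.245],
       [  0.   , 418.703, 190.071],
       [  0.   ,   0.   ,   1.   ]]), 'rvec': array([ 2.202, -2.187,  0.053]), 'tvec': array([ 61.527, 627.78 , 926.233])}
```

View pics/side0.png

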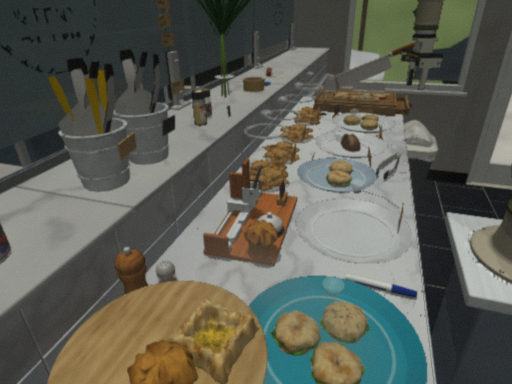

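View pics/top0.png

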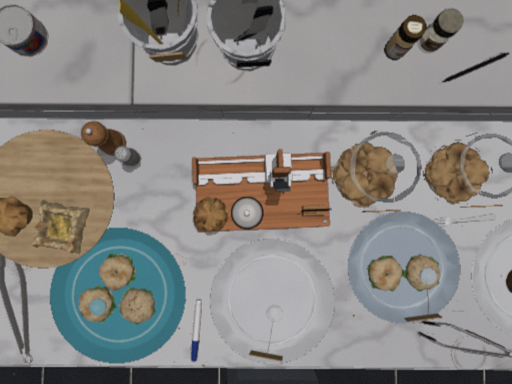

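Side view: the board with the divider (~(240,190)), muffin and bell. Top view: board spans u 195–330, v 153–230, divider at (280,180), muffin (210,215), bell (247,212), price holder (316,211), which is one notch to the right (the -0.076 notch). I'll enlarge the crop.

```bash
cat > h.py <<'E'
from workcell import arm
import cv2,numpy as np
np.set_printoptions(precision=2,suppress=True)
def back(i,u,v,z):
    R=cv2.Rodrigues(np.array(i["rvec"]))[0];t=np.array(i["tvec"]).ravel()
    d=R.T@np.linalg.inv(i["K"])@[u,v,1];c=-R.T@t
    return c+d*(z-c[2])/d[2]
def proj(i,p): return cv2.projectPoints(np.array(p,float).reshape(-1,1,3),np.array(i["rvec"]),np.array(i["tvec"]),i["K"],None)[0].reshape(-1,2)
def crop(f,o,u,v,w,h,k): cv2.imwrite(o,cv2.resize(cv2.imread(f)[v:v+h,u:u+w],None,fx=k,fy=k,interpolation=cv2.INTER_CUBIC))
E
python3 - <<'E'
from h import *
a=cv2.imread("pics/top0.png")[145:240,185:340];b=cv2.imread("pics/side0.png")[150:270,195:310]
a=cv2.resize(a,None,fx=5,fy=5,interpolation=2);cv2.imwrite("pics/topc.png",a)
i=arm.camera_info("top")
for u,v,z in((280,180,134),(316,211,70),(195,157,20),(330,153,20),(195,231,12),(329,226,12)):print(u,v,back(i,u,v,z))
E
```

```text
280 180 [641.52  14.83 134.  ]
316 211 [581.12 -65.32  70.  ]
195 157 [700.81 199.72  20.  ]
330 153 [ 711.85 -104.13   20.  ]
195 231 [534.43 198.52  12.  ]
329 226 [ 547.76 -102.91   12.  ]
```

View pics/topc.png

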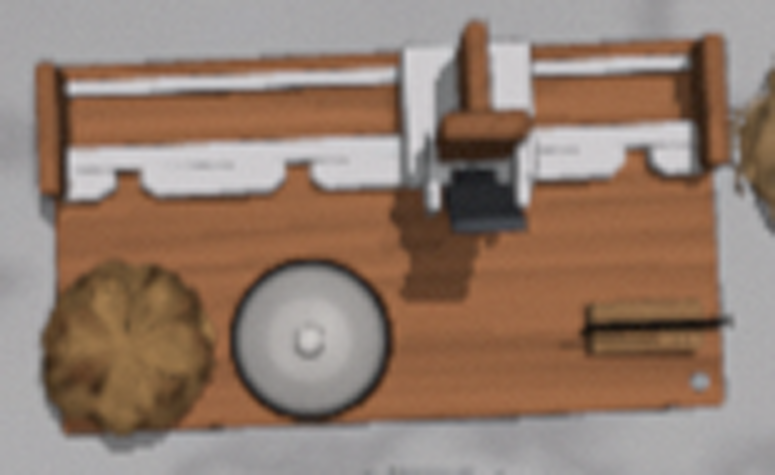

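```bash
python3 -m crank '[[0,[0,0,-45],[0,0,0]],[0,[0,0,-45],[0,0,0]],[0,[48,-5,-20],[0,0,-0.07]],[0,[48,-5,0],[0,0,-0.07]],[0,[48,-5,0],[0,0,-0.07]],[0,[48,-5,0],[0,0,-0.07]],[0,[48,-5,0],[0,0,-0.07]],[0,[48,-5,0],[0,0,-0.07]]]' 10; python3 -m crank '[[0,[48,-5,0],[0,0,-0.07]],[0,[48,-5,0],[0,0,-0.07]],[0,[48,-5,0],[0,0,-0.07]],[0,[48,-5,0],[0,0,-0.07]],[0,[48,-5,0],[0,0,-0.07]],[0,[48,-5,0],[0,0,-0.07]],[0,[48,-5,0],[0,0,-0.07]],[0,[48,-5,0],[0,0,-0.07]]]'
python3 - <<'E'
from h import *
s=arm.get_state();print(s["time"],s["tcp_pos"],s["orientation"],s["qpos"])
i=arm.camera_info("wrist");im=arm.grab_frame("wrist");cv2.imwrite("pics/w1.png",im[:,:,::-1])
print(i)
E
```

```text
time: 0.9
tcp_pos: [473.2, -518.2, 327.2]
orientation: [-0.0, 0.929, 0.37, -0.0]
force: [1.1, -0.4, 0.6]
gripper_width: 93.4
grasp_force: 0.0
time: 1.7
tcp_pos: [643.6, -177.3, 327.2]
orientation: [-0.0, 0.79, 0.613, -0.0]
force: [0.4, -0.3, -0.9]
gripper_width: 92.5
grasp_force: 0.0
1.7 [ 643.61 -177.29  327.25] [-0.    0.79  0.61 -0.  ] [ 0.4   0.45 -0.33  1.6   0.16  1.12 -0.22]
{'K': array([[340.2 ,   0.  , 258.81],
       [  0.  , 340.2 , 189.35],
       [  0.  ,   0.  ,   1.  ]]), 'rvec': array([-2.85,  0.36,  0.05]), 'tvec': array([-666.95,  -72.38,  491.79])}
```

View pics/w1.png

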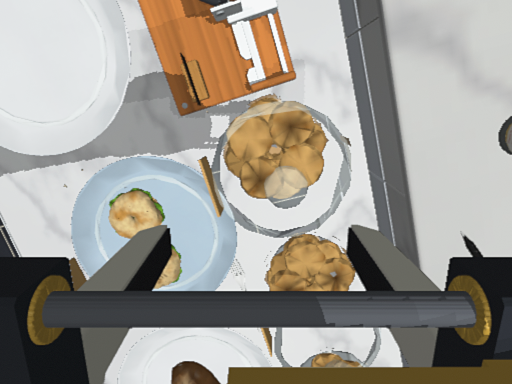

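Wrist view: price holder at (193,77) on the board, divider at the top edge (235,8). Moving ~100 mm closer to see it.

```bash
python3 -m crank '[[0,[46,-9,0],[0,0,-0.145]],[0,[48,-4,0],[0,0,-0.145]],[0,[20,0,0],[0,0,0]],[0,[0,0,0],[0,0,0]]]'
python3 - <<'E'
from h import *
s=arm.get_state();print(s["time"],s["tcp_pos"],s["orientation"])
i=arm.camera_info("wrist");im=arm.grab_frame("wrist");cv2.imwrite("pics/w2.png",im[:,:,::-1])
np.savez("w2.npz",K=i["K"],rvec=i["rvec"],tvec=i["tvec"])
R=cv2.Rodrigues(i["rvec"])[0];print("C",-R.T@i["tvec"],R)
print(proj(i,[[641.5,14.8,134],[581,-65,70]]))
crop("pics/w2.png","pics/w2c.png",130,0,260,195,3)
E
```

```text
time: 2.15
tcp_pos: [646.5, -59.9, 327.7]
orientation: [-0.001, 0.693, 0.721, 0.001]
force: [0.1, -0.8, 0.2]
gripper_width: 93.3
grasp_force: 0.0
2.15 [646.48 -59.86 327.7 ] [-0.    0.69  0.72  0.  ]
C [643.41  14.44 492.99] [[ 1.    0.04 -0.  ]
 [ 0.04 -0.96  0.27]
 [ 0.01 -0.27 -0.96]]
[[257.3   94.8 ]
 [206.93 158.49]]
```

View pics/w2c.png

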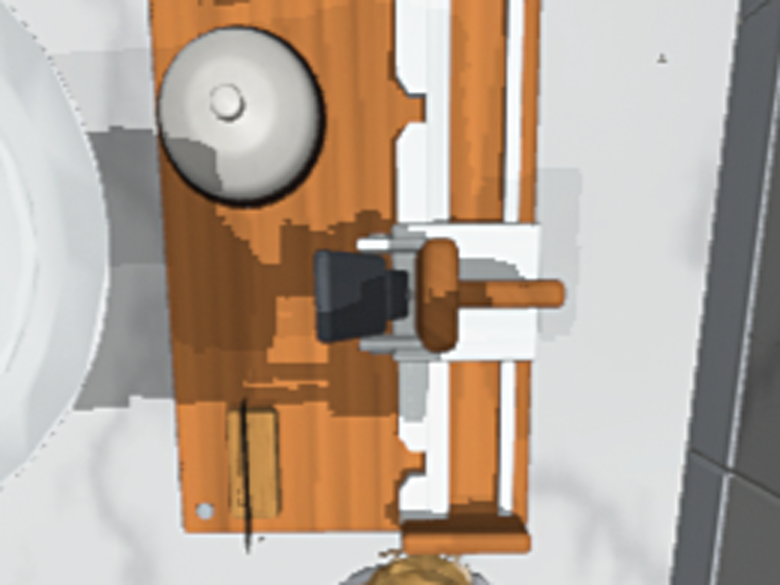

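Wrist view: block top spans crop (418–457, 238–352), lever (315–408, 250–342), a wooden fin behind block (460–565, 281–307), holder block (228–278, 408–517), board edges x≈150–540. I need the fin's height: triangulate, and look at the side crop.

Run:
```python
from h import *
w=dict(np.load("w2.npz"));t=arm.camera_info("top")
P=lambda i:i["K"]@np.c_[cv2.Rodrigues(np.array(i["rvec"]))[0],np.array(i["tvec"]).reshape(3)]
def tri(n,a,b):
    a=np.array([130+a[0]/3,a[1]/3]);b=np.array([185+b[0]/5,145+b[1]/5])
    X=cv2.triangulatePoints(P(w),P(t),a,b).ravel();X=X[:3]/X[3];print(n,X,"reproj err",np.abs(proj(w,X)-a).max())
tri("fin end",(565,294),(476,20)); tri("block back L",(457,238),(443,115)); tri("block back R",(457,352),(530,113))
tri("lever front L",(315,250),(455,230))
for n,p,z in(("blk c",(437,295),160),("blk back",(457,295),160),("blk front",(418,295),160),("lev front",(315,297),148),("lev top",(408,297),148),("holder",(252,463),70),("notch r",(413,460),25),("notch l",(411,108),25),("fin160",(565,294),160),("fin100",(565,294),100),("fin100",(465,281),100)):
    print(n,back(w,130+p[0]/3,p[1]/3,z))
crop("pics/side0.png","pics/sidec.png",195,150,110,120,5)
```

```text
fin end [703.66  14.44 131.84] reproj err 0.4522143110098682
block back L [663.11  29.09 161.36] reproj err 1.3058901835571533
block back R [670.16  -9.21  99.86] reproj err 0.5892243944706337
lever front L [619.25  23.87 150.27] reproj err 0.6630624427790508
blk c [659.13  12.29 160.  ]
blk back [665.42  12.56 160.  ]
blk front [653.14  12.04 160.  ]
lev front [619.9    9.89 148.  ]
lev top [650.26  11.18 148.  ]
holder [589.86 -59.34  70.  ]
notch r [658.51 -62.62  25.  ]
notch l [650.26  87.26  25.  ]
fin160 [699.4  14.3 160. ]
fin100 [709.49  14.28 100.  ]
fin100 [672.05  17.35 100.  ]
```

View pics/sidec.png

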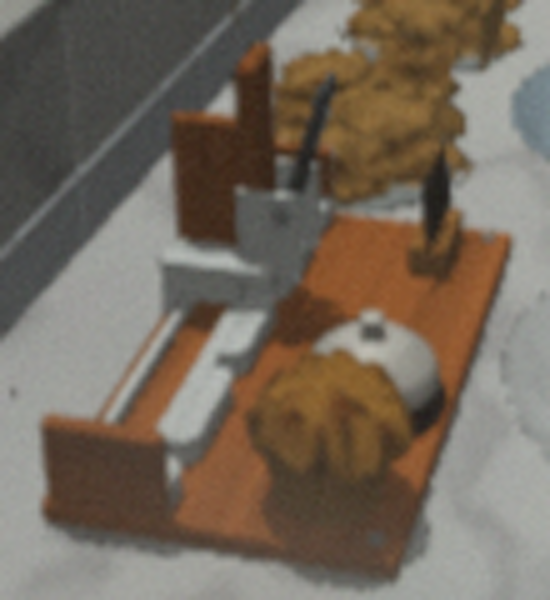

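Run:
```python
from h import *
w=dict(np.load("w2.npz"));t=arm.camera_info("top");s=arm.camera_info("side")
P=lambda i:i["K"]@np.c_[cv2.Rodrigues(np.array(i["rvec"]))[0],np.array(i["tvec"]).reshape(3)]
def tri(n,a,b,A,B):
    X=cv2.triangulatePoints(P(A),P(B),np.array(a,float),np.array(b,float)).ravel();X=X[:3]/X[3];print(n,X,np.abs(proj(A,X)-a).max())
W=lambda x,y:(130+x/3,y/3);S=lambda x,y:(195+x/5,150+y/5);T=lambda x,y:(185+x/5,145+y/5)
tri("fin end LS/W",W(563,283),S(176,117),w,s);tri("fin end T/S",T(465,22),S(176,117),t,s)
tri("blk back L W/S",W(455,242),S(240,55),w,s);tri("blk front L",W(420,242),S(265,47),w,s)
tri("lever top L W/S",W(318,252),S(330,78),w,s)
for z in(100,110,120,130,160):print(z,[(195-0,0) and ((q[0]-195)*5,(q[1]-150)*5) for q in proj(s,[[704,18,z],[665,31,z]])])
```

```text
fin end LS/W [702.87  17.33 119.83] 2.1747239769155158
fin end T/S [702.76  17.7  119.91] 0.7597815594701558
blk back L W/S [661.64  27.66 163.95] 2.1507670221262742
blk front L [649.78  26.67 169.21] 3.2613686728051334
lever top L W/S [617.88  22.74 154.59] 3.281807924214803
100 [(np.float64(171.05322194140868), np.float64(150.94493057450805)), (np.float64(232.0604096024212), np.float64(171.78863827059686))]
110 [(np.float64(170.01160379397774), np.float64(133.78554761473808)), (np.float64(231.31569287942085), np.float64(154.30502302710806))]
120 [(np.float64(168.95916301532338), np.float64(116.44787506366711)), (np.float64(230.5630413336509), np.float64(136.63512300708206))]
130 [(np.float64(167.89573005047373), np.float64(98.92911971084928)), (np.float64(229.8023274697266), np.float64(118.77594501836185))]
160 [(np.float64(164.637728516106), np.float64(45.2575355995117)), (np.float64(227.47049537462132), np.float64(64.03183372865513))]
```

```bash
python3 -m crank '[[0,[36,5,0],[0,0,0]],[0,[36,4,0],[0,0,0]],[0,[0,0,40],[0,0,0]],[0,[0,0,40],[0,0,0]],[0,[0,0,40],[0,0,0]],[0,[0,0,20],[0,0,0]],[0,[0,0,0],[0,0,0]]]' 10
python3 - <<'E'
from h import *
w=dict(np.load("w2.npz"))
for z,pp in((12,((150,0),(185,530))),(25,((448,5),(448,215)))):
    a,b=[back(w,130+x/3,y/3,z) for x,y in pp];d=a-b;print(a,b,"yaw",-d[0]/d[1])
s=arm.get_state();print(s["tcp_pos"],s["orientation"])
im=arm.grab_frame("wrist");cv2.imwrite("pics/w3.png",im[:,:,::-1])
im2=arm.grab_frame("side");cv2.imwrite("pics/s3.png",im2[:,:,::-1])
a=cv2.resize(im2[110:260,180:320],(560,600),interpolation=2)
cv2.imwrite("pics/s3c.png",a[:,:,::-1])
print(proj(arm.camera_info("wrist"),[[653,12,160],[666,12,160],[619,12,148]]))
E
```

```text
time: 2.9
tcp_pos: [651.5, 5.4, 184.2]
orientation: [-0.002, 0.696, 0.718, -0.003]
force: [-0.5, 0.5, -0.6]
gripper_width: 92.5
grasp_force: 0.0
[537.88 126.79  12.  ] [ 550.34 -103.57   12.  ] yaw 0.054121570793685486
[663.61 127.08  25.  ] [668.41  45.13  25.  ] yaw 0.05852898835532743
[651.5    5.42 184.22] [-0.    0.7   0.72 -0.  ]
[[258.3  214.12]
 [279.89 214.84]
 [204.8  205.93]]
```

View pics/s3c.png

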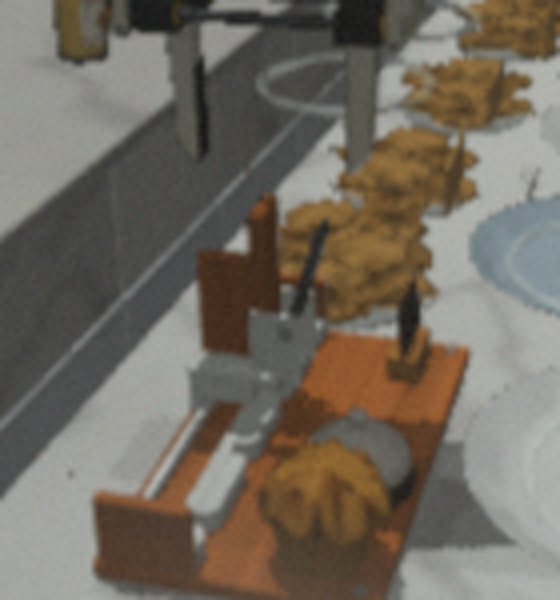

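View pics/w3.png

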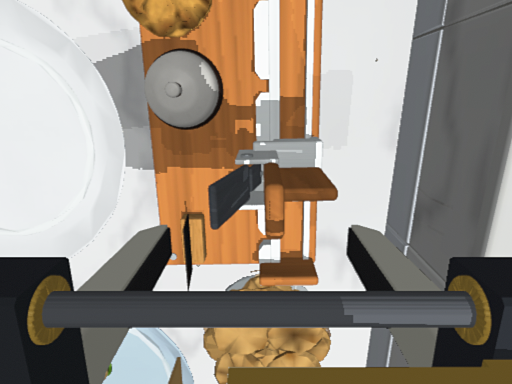

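Both views agree: fingers straddle block (265–285, 164–237) and lever (210–260, 165–228); the offset from prediction is explained by the arm's settling. Descend to tip z≈123.

```bash
python3 -m crank '[[0,[0,0,20],[0,0,-0.015]],[0,[0,0,20],[0,0,0]],[0,[0,0,18],[0,0,0]],[0,[0,0,0],[0,0,0]],[0,[0,0,0],[0,0,0]]]' 10
```

```text
time: 3.5
tcp_pos: [654.1, 7.7, 131.3]
orientation: [0.001, 0.689, 0.724, 0.001]
force: [-0.0, -0.2, 0.0]
gripper_width: 93.2
grasp_force: 0.0
```

```bash
python3 -m crank '[[0,[4,0,7],[0,0,0]],[0,[0,0,0],[0,0,0]],[1,[0,0,0],[0,0,0]],[1,[0,0,0],[0,0,0]],[1,[0,0,0],[0,0,0]],[1,[0,0,0],[0,0,0]],[1,[0,0,0],[0,0,0]],[1,[0,0,0],[0,0,0]]]' 20;python3 -m crank '[[1,[0,0,0],[0,0,0]],[1,[0,0,0],[0,0,0]],[1,[0,0,0],[0,0,0]],[1,[0,0,0],[0,0,0]],[1,[0,0,0],[0,0,0]]]' 20
```

```text
time: 4.3
tcp_pos: [652.6, 12.0, 123.4]
orientation: [-0.0, 0.689, 0.725, -0.0]
force: [-2.0, -0.9, 8.0]
gripper_width: 49.6
grasp_force: 4.9
time: 4.8
tcp_pos: [652.9, 12.0, 123.4]
orientation: [0.0, 0.689, 0.725, -0.0]
force: [0.2, -0.4, 8.4]
gripper_width: 26.9
grasp_force: 22.5
```

Opening 26.9 mm matches fully squeezed (27). Slide -76 mm.

```bash
python3 -m crank '[[1,[-8,0,0],[0,0,0]],[1,[-8,0,0],[0,0,0]],[1,[-8,0,0],[0,0,0]],[1,[-8,0,0],[0,0,0]],[1,[-8,0,0],[0,0,0]],[1,[0,0,0],[0,0,0]],[1,[0,0,0],[0,0,0]]]' 20
```

```text
time: 5.5
tcp_pos: [655.0, -28.4, 123.4]
orientation: [0.0, 0.689, 0.724, -0.0]
force: [0.3, -0.9, 8.0]
gripper_width: 26.8
grasp_force: 22.5
```

```bash
python3 -m crank '[[1,[-8,0,0],[0,0,0]],[1,[-8,0,0],[0,0,0]],[1,[-8,0,0],[0,0,0]],[1,[-8,0,0],[0,0,0]],[1,[-4,0,0],[0,0,0]],[1,[0,0,0],[0,0,0]],[1,[0,0,0],[0,0,0]]]' 20
python3 - <<'E'
from h import *
for n in("wrist","side"):
    im=arm.grab_frame(n);cv2.imwrite(f"pics/{n}4.png",im[:,:,::-1])
crop("pics/side4.png","pics/side4c.png",180,110,140,150,4)
print(arm.get_state()["tcp_pos"])
E
```

```text
time: 6.2
tcp_pos: [656.8, -64.2, 123.4]
orientation: [0.0, 0.689, 0.724, -0.0]
force: [0.4, -0.7, 8.1]
gripper_width: 26.8
grasp_force: 22.5
[656.81 -63.97 123.38]
```

View pics/wrist4.png

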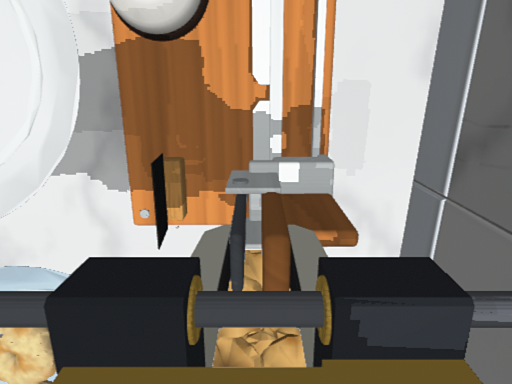

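The wrist view shows the divider held, moved 76 mm, in line with the holder (175,190); the emptied notch 0 is visible at (265,92). Let go.

```bash
python3 -m crank '[[0,[0,0,0],[0,0,0]],[0,[0,0,0],[0,0,0]],[0,[0,0,0],[0,0,0]],[0,[0,0,0],[0,0,0]],[0,[0,0,0],[0,0,0]],[0,[0,0,0],[0,0,0]],[0,[0,0,0],[0,0,0]],[0,[0,0,0],[0,0,0]]]'; python3 -m crank '[[0,[0,0,0],[0,0,0]],[0,[0,0,-20],[0,0,0]],[0,[0,0,-35],[0,0,0]],[0,[0,0,-50],[0,0,0]],[0,[0,0,-50],[0,0,0]],[0,[-20,0,-30],[0,0,0]],[0,[-40,0,0],[0,0,0]],[0,[0,0,0],[0,0,0]]]'
python3 - <<'E'
from h import *
arm.grab_frame("wrist");arm.grab_frame("wrist")
s=arm.get_state();i=arm.camera_info("wrist");im=arm.grab_frame("wrist");cv2.imwrite("pics/w5.png",im[:,:,::-1])
print(s["tcp_pos"],proj(i,[[657,-64,160],[670,-64,160],[622,-66,148],[581,-65,70]]))
np.savez("w5.npz",K=i["K"],rvec=i["rvec"],tvec=i["tvec"])
p=proj(i,[[645,-64,140]])[0].astype(int);u,v=max(0,p[0]-130),max(0,p[1]-80);print(u,v)
crop("pics/w5.png","pics/w5c.png",u,v,260,190,3)
E
```

```text
time: 7.1
tcp_pos: [653.8, -64.3, 123.4]
orientation: [-0.001, 0.689, 0.724, -0.002]
force: [-12.0, -0.3, 16.1]
gripper_width: 86.1
grasp_force: 7.7
time: 7.9
tcp_pos: [659.3, -130.5, 308.2]
orientation: [0.001, 0.692, 0.722, -0.001]
force: [-0.4, -0.5, -0.1]
gripper_width: 93.0
grasp_force: 0.0
[ 658.94 -125.08  307.08] [[260.45 110.32]
 [274.96 111.06]
 [222.7  110.04]
 [194.11 104.36]]
117 28
```

View pics/w5c.png

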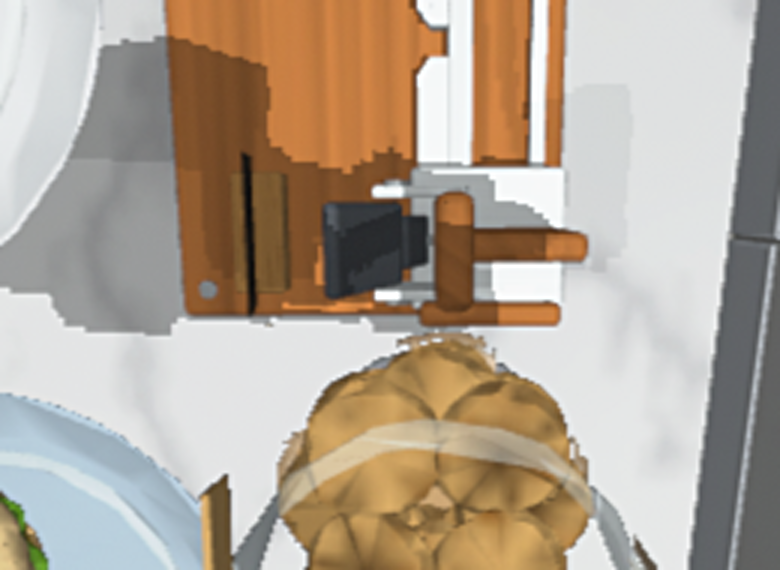

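Run:
```python
from h import *
w=dict(np.load("w2.npz"));w5=dict(np.load("w5.npz"))
A=lambda x,y,z:back(w,130+x/3,y/3,z);B=lambda x,y,z:back(w5,117+x/3,28+y/3,z)
print("lever",A(315,297,148),B(324,250,148));print("block back",A(457,295,160),B(472,252,160))
print("holder",A(254,462,45),B(261,232,45));print("board corner",A(184,530,12),B(186,314,12))
print("fin",A(563,294,115),B(586,246,115))
```

```text
lever [619.9    9.89 148.  ] [624.16 -67.07 148.  ]
block back [665.42  12.56 160.  ] [669.49 -64.85 160.  ]
holder [587.57 -63.21  45.  ] [588.42 -66.46  45.  ]
board corner [ 549.86 -103.59   12.  ] [ 549.91 -105.04   12.  ]
fin [706.25  14.26 115.  ] [710.2 -63.  115. ]
```

The lever is fully out again, at the same offset from the block as at the start. The divider moved 76–77 mm, the holder has not moved, and the arm is clear.

```bash
python3 -c "
from workcell import arm
print(arm.job_done())"
```

```text
the job is handed in; nothing more can be done
None
```

The divider was squeezed, slid about 76 mm to the right-hand notch straight behind the price holder, and released. The last close-up shows the lever sprung fully out, the holder where it was and the gripper clear, and the job is handed in.

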